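# Level the chocolate tempering slab

### The arm

A 6-joint arm with a two-finger parallel gripper is mounted at the origin on a cart in front of the work surface, level with it; the furniture and walls round the work are solid. World frame = base frame: x ahead of the robot, y to its left, z up, the work surface at z = 0. Lengths are in m, angles in rad, forces in N, time in s.
With the tool pointing down it reaches from about 0.225 to 0.875 m from the base axis. Payload 3.4 kg.
Tool frame: the origin (TCP) lies midway between the tips of the shut fingers; the grasp point (between the pads) lies 19 mm behind it; z points along the fingers, y is the line along which they close (so a half turn about z gives the same grasp; the last joint's range is limited). The gripper opens to 85 mm and grips with 20 to 120 N. Pads are 22 mm wide; open, the fingers measure 114 mm over their backs; the gripper's body (76 mm by 85 mm) begins 54 mm behind the grasp point. The pads swing forward as they close: fully open they stand 13 mm farther back than shut.
Start: joints at [1.224, 0.276, 1.505, -0, 1.361, -0.121], TCP at [0.129, 0.56, 0.203] pointing down, gripper open.
Joint ranges: [-2.89, 2.89], [-0.75, 2.08], [0.22, 2.7], [-1.18, 4.32], [0.11, 2.71], [-2.7, 2.7]. Speed limits (rad/s): [2.57, 2.57, 3.14, 3.14, 3.14, 3.14].

### API

Orientations are given as a unit quaternion [w, x, y, z].
In Python, from station import * gives the robot as it stands. The module is installed in compiled form; this text tells all that it offers.
- The arm moves only by the tool apply_moves, never from a script. Its argument "steps" is a list that holds one entry, the list of rows, each a list of 7 numbers: the opening, from -1 (shut) to 1 (fully open), so that 0 is half open, then the shift along the tool's x, y, z in cm, then the turn, a rotation vector about the tool's x, y, z in degrees. In form: [[[hand, dx, dy, dz, ax, ay, az], ...]]. A call has 1 to 10 rows; each row is the pose to reach, as a shift and turn from the pose commanded when the call began, along the tool's axes at that moment; what a row does not reach only later rows make up. A row lasts 1/12 s, in which the tool goes at most 41.7 mm and 7.16 degrees, less where a joint would pass 70% of its speed; a pose out of reach is approached as far as the arm can. A call with a gripper value outside its range is refused whole. The fingers move at their own pace and stop on an object; "force" is the grip in N (left out, the last holds). Time passes only in rows, so rows that repeat a pose let the fingers close. It gives the time, the measured TCP pose, the force, the opening and the grip force at its end, in the units of the state.
- get_obs(): the state, without advancing time (a new reading comes with each control period).
- snapshot(name): name is "side" or "top"; returns a dict with "frame" (420x560x3 uint8, red, green, blue), "intrinsics" (3x3 intrinsics, pixels), "k1" (the pictures are not rectified: a ray, as slopes to the right and down, at radius r is drawn at 1 + k1 r^2 times it, then the intrinsics apply), "world_from_camera" (4x4, takes a point from camera to world coordinates). Camera axes: x right, y up, looking along -z (the intrinsics and any distortion apply to the point x, -y, -z); pixel columns grow to the right and rows downward; lengths in m; the calibration is good to about 2 mm. A picture is of the moment at which its call begins. There is no depth.
- job_done(): hands the job in; it is judged then, once.
Trained networks look in a picture, given as the dict that the camera call returned (one of the last four; its "shot" number tells which), for a name from the list of things; names that differ only in an ending like _2 or _b are one class to them, and where a whole thing is asked for, a point or a joint stands for the part that bears it (a point fixed in the world has none). Each returns a list of dicts, best first, with "conf" (0 to 1); they miss things now and then, are a little off and sometimes report something else, mostly with a low value. They report only what shows in the picture. A call takes as long as a camera call.
- masks_of(picture, name): "pixels" (420x560 bool, what is visible of it) and "xy" ([column, row] in pixels, amid what is visible of it).
- landmark_of(picture, name): "xy" ([column, row] in pixels: a listed point, or the origin of a listed thing).
The state is a dict: "time": time; "joint_pos": joint angles; "dq": joint speeds; "joint_torque": joint torques, N m; "eef_pos": TCP position; "tcp_rot": TCP orientation; "force": force on the tool from outside, world axes, zero at the start; "wrist_torque": the same for the moment, N m; "gripper_width": opening from 0.0 (shut) to 1.0 (fully open); "gripper_force": force on a finger pad.
Only numpy, scipy, OpenCV 4.12 (cv2) and the standard library are available. Lean on these libraries where they do the work, as an engineer would, in place of code of your own. Each camera call takes 0.05 s, during which the arm holds its last target. There are 200 camera calls.

### The job

Get the marble tempering slab level: take the yellow spirit level out of its compartment in the wooden tray and lay it lengthwise along the slab, let go of it, then turn the red knob of the slab's adjustable foot until the bubble sits centred between the two black lines. Then press down on the top of the level with the fingertips, with a steady push of about 10 N, and finish while still pressing it onto the level slab with the bubble centred. Leave the other things on the worktop and in the tray where they are.

Things in the scene. Friction and masses are not known exactly. Their poses are not given: they have to be found in the camera images.
- level: Loose yellow block spirit level, 90 (its x) x 26 (y) x 38 (z, up) mm, 0.12 to 0.21 kg; origin at the centre of its underside. Lies upright along the tray's compartment; grip it across its 26 mm width. Top: a black rubber pad at each end, between them a green vial with a whitish bubble and two black lines. All of the top is solid and may be pressed.
- level_mid (a point): Point on the level's long centre line, 19 mm above its underside (half height); axes as the level's.
- bubble (a joint): Position of the bubble along the level's own x axis, m: 0 is centred between the black lines, stops at +-0.017. It moves towards the higher end, about 7 mm for each degree of tilt, and takes about 1.5 s to settle. Centred between the lines means within +-0.003.
- slab_top (a point): Middle of the white marble slab's top face, 56 mm above the worktop when level; x across the slab, y along it, z normal to the face. The face reaches 49 mm either way in x, 165 mm either way in y. Hinged at its -y end; foot and red knob at its +y end, which starts 1.0 to 2.1 degrees too low. The coffee machine's two handles reach out above (0.23 m up, x > 0.50 m, near y = 0.10 and -0.18 m).
- knob_grip (a point): Axis of the red bar knob, 20 mm above the slab's top face, 12 mm below the bar's top. The bar is 46 mm long (this point's x), 12 mm thick (y), 28 mm high; grip across its thickness from above. Clockwise seen from above raises the foot end: 1.2 degrees of tilt and 7 mm per rad. Stiff (0.16 N m), stays where left. Level lies 0.8 to 1.75 rad clockwise from the start; stop 1.4 rad beyond.
- tray: Fixed low wooden tray, 110 (x) x 190 (y) x 18 (z) mm; floor and walls 4 mm thick; two dividers make three compartments side by side along y, 62 mm apart, each 102 mm long (x). Origin at the centre of its underside. The level, the nozzle and the spare foot lie one in each compartment, in any order. The coffee machine's steam pipes hang at x > 0.57 m near y = 0.21 and -0.29 m.
- nozzle: Loose brass piping nozzle, a cone 30 mm across and 18 mm high, in a compartment of the tray; origin at the centre of its underside. Leave it.
- spare_foot: Loose black rubber spare foot, 34 mm across and 17 mm high, in a compartment of the tray; origin at the centre of its underside. Leave it.
- star_gold: Gold foil-wrapped star sweet, 51x48x20 mm, loose on the worktop; origin at the centre of its underside. Leave it.
- tamper: Coffee tamper standing on its round steel base, 58 mm across, 93 mm high, loose; origin at the centre of its underside. Leave it.
- glass: Shot glass, 49 mm across, 62 mm high, loose; origin at the centre of its underside. Leave it.
- slab: The marble slab with its steel frame (moving part of a stand fixed to the worktop); origin on its hinge line (along x), 166 mm along -y from the top face's middle and 26 mm below that face; y runs along the slab towards the knob, z up.

How it is judged:
By the outcome, as a careful person would: the job done as asked, in the order asked, and still so for the second after the job is handed in, while the arm keeps its last pose, push and grip.
It also fails if it takes over 72 s, if anything falls off the work surface, if the arm or the gripper's body presses on something with over 40 N, if the wrist force passes 120 N, or if a joint passes its speed limit or range.

## Working session

There is one attempt and no reset: what is moved stays moved. The work goes in short steps, Python scripts to look and compute and a tool call to move; the robot and the scene stay as the last step left them, time stands still between calls to the robot, and variables do not carry over. Pictures are saved under pics/ and viewed, at most 10 in all, crops included, and the job is handed in when it is done.

Besides the shell and the picture viewer there is one more tool, called after "Emit:" by a JSON object that holds its "op" and its "data". apply_moves: Moves the arm, as the interface text tells. Its arguments: {"type":"object","properties":{"steps":{"type":"array","items":{"type":"array","items":{"type":"array","items":{"type":"number"}}}},"force":{"type":"number"}},"required":["steps"]}

```bash
mkdir -p pics; cat > h.py <<'E'
import numpy as np, cv2
from scipy.spatial.transform import Rotation as R
from station import *
def ray(s,px):
    K=np.array(s["intrinsics"],float);k=float(s["k1"]);T=np.array(s["world_from_camera"])
    d=np.array([(px[0]-K[0,2])/K[0,0],(px[1]-K[1,2])/K[1,1]]);u=d.copy()
    for _ in range(30):u=d/(1+k*(u@u))
    v=T[:3,:3]@np.array([u[0],-u[1],-1]);return T[:3,3],v/np.linalg.norm(v)
def atz(s,px,z):
    o,v=ray(s,px);return o+v*(z-o[2])/v[2]
def tri(a,pa,b,pb):
    o,v=ray(a,pa);p,w=ray(b,pb)
    t=np.linalg.lstsq(np.array([v,-w]).T,p-o,rcond=None)[0]
    x,y=o+v*t[0],p+w*t[1];return (x+y)/2,np.linalg.norm(x-y)
def proj(s,P):
    K=np.array(s["intrinsics"],float);T=np.array(s["world_from_camera"])
    c=T[:3,:3].T@(np.array(P)-T[:3,3]);u=np.array([c[0],-c[1]])/-c[2];u=u*(1+float(s["k1"])*(u@u))
    return K[:2,:2]@u+K[:2,2]
def save(s,n,crop=None,sc=1):
    f=s["frame"]
    if crop:f=f[crop[1]:crop[3],crop[0]:crop[2]]
    cv2.imwrite("pics/"+n,cv2.resize(f[:,:,::-1],None,fx=sc,fy=sc,interpolation=cv2.INTER_CUBIC))
def tool(P,o=None):
    "world point -> tool frame cm"
    o=o or get_obs();q=o["tcp_rot"]
    return R.from_quat([q[1],q[2],q[3],q[0]]).inv().apply(np.array(P)-o["eef_pos"])*100
E
cat > a.py <<'E'
from h import *
np.set_printoptions(precision=4,suppress=True)
a=snapshot("side");b=snapshot("top")
save(a,"side0.png");save(b,"top0.png")
for s in(a,b):print(s["world_from_camera"],s["k1"],np.array(s["intrinsics"])[0])
for n in["level","level_mid","slab_top","knob_grip","tray","nozzle","spare_foot","slab","star_gold","tamper","glass"]:
    A=landmark_of(a,n);B=landmark_of(b,n)
    for x,s in((A,"s"),(B,"t")):print(n,s,[(np.round(i["xy"],1),round(i["conf"],2)) for i in x[:2]])
    if A and B:print("   ",*tri(a,A[0]["xy"],b,B[0]["xy"]))
o=get_obs();print(o["eef_pos"],o["tcp_rot"],o["force"])
E
python3 a.py
```

```text
[[-0.9999 -0.0012  0.0137  0.5872]
 [ 0.0116 -0.6082  0.7937  0.8136]
 [ 0.0074  0.7938  0.6082  0.7057]
 [ 0.      0.      0.      1.    ]] -0.0005291564910006042 [385.9202   0.     274.2787]
[[ 0.0103  0.9979 -0.0635  0.4737]
 [-0.9998  0.0091 -0.019  -0.0127]
 [-0.0184  0.0637  0.9978  1.2242]
 [ 0.      0.      0.      1.    ]] -0.14089637306886116 [449.7298   0.     283.9633]
level s [(array([314.6, 320.9]), 0.97)]
level t [(array([179.2, 228.8]), 0.98)]
    [0.4888 0.2965 0.008 ] 0.00030546159793586655
level_mid s [(array([317.8, 314.9]), 0.78)]
level_mid t [(array([181.2, 229.8]), 0.83), (array([182.1, 231.5]), 0.41)]
    [0.4839 0.2886 0.0186] 0.004494394093184753
slab_top s [(array([302.5, 176.5]), 0.64), (array([314.9, 298.8]), 0.62)]
slab_top t [(array([369. , 229.7]), 0.7)]
    [ 0.4865 -0.2117  0.0548] 0.00930132746337405
knob_grip s [(array([314.7, 209.1]), 0.61), (array([291. , 154.5]), 0.44)]
knob_grip t [(array([299.4, 241.2]), 0.7), (array([181.8, 233.6]), 0.38)]
    [ 0.4605 -0.0313  0.0628] 0.0013468925535098438
tray s [(array([311.9, 319.8]), 0.9)]
tray t [(array
[... 204 characters left out ...]
are_foot s [(array([313.1, 301.5]), 0.7)]
spare_foot t [(array([204.3, 232.1]), 0.66)]
    [ 0.4827  0.2298 -0.0093] 0.003656110442983556
slab s [(array([292.8, 157. ]), 0.63)]
slab t [(array([430.3, 225. ]), 0.6)]
    [ 0.504  -0.3836  0.0266] 0.0024715058089127624
star_gold s [(array([312.4, 252.4]), 0.73)]
star_gold t [(array([263.3, 237.1]), 0.75)]
    [ 0.4704  0.0664 -0.0079] 0.002398406569142396
tamper s [(array([235.6, 346.4]), 0.56)]
tamper t []
glass s [(array([281. , 250.6]), 0.86)]
glass t [(array([262.5, 208.5]), 0.76), (array([430.5, 226.7]), 0.44)]
    [0.5513 0.0688 0.0008] 0.008433816311747399
[0.1287 0.5605 0.2032] [-0.      0.1126  0.9936  0.0001] [-0.763  -0.2577 -0.9666]
```

View pics/side0.png

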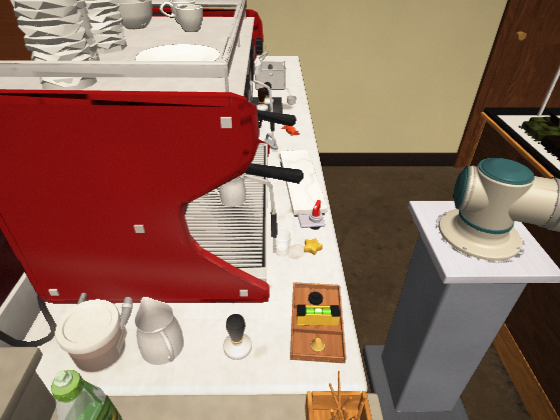

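View pics/top0.png

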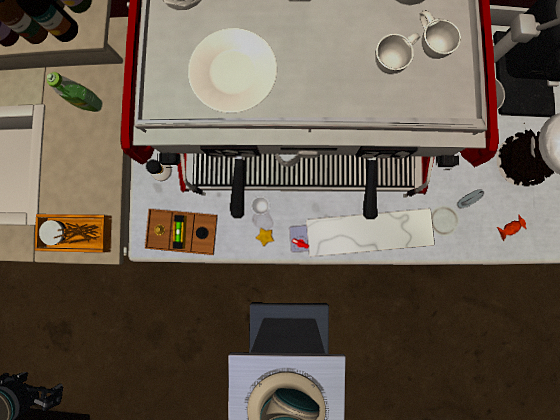

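Side view: level at (318,312) in the middle compartment, knob (316,210), slab behind it. Top view: level (179,231), knob (299,242), slab columns 307–433. Now I'll measure orientations from the masks.

```bash
cat > b.py <<'E'
from h import *
np.set_printoptions(precision=4,suppress=True)
a=snapshot("side");b=snapshot("top")
for n,z in(("level",.042),("slab",.053),("knob_grip",.08),("tray",.018)):
  for s,c in((a,"s"),(b,"t")):
    m=masks_of(s,n)
    if not m: print(n,c,"none");continue
    p=m[0]["pixels"].astype(np.uint8)
    pts=np.argwhere(p)[:,::-1].astype(np.float32)
    W=np.array([atz(s,q,z)[:2] for q in pts],np.float32)
    r=cv2.minAreaRect(W); print(n,c,round(m[0]["conf"],2),len(pts),m[0]["xy"],"rect",np.array(r[0]),np.array(r[1]),r[2]); print("   px box",pts.min(0),pts.max(0)); 
    if c=="t" or n=="slab":print(cv2.boxPoints(r))
# red knob
for s,c,bx in((a,"s",(300,190,340,235)),(b,"t",(280,220,330,265))):
    f=s["frame"][bx[1]:bx[3],bx[0]:bx[2]].astype(int);m=(f[...,0]>110)&(f[...,1]<90)&(f[...,2]<90)
    q=np.argwhere(m)[:,::-1]+[bx[0],bx[1]];print(c,"red",len(q),q.mean(0));
    W=np.array([atz(s,x,.08)[:2] for x in q],np.float32);print(cv2.minAreaRect(W))
c1=b["frame"][200:270,135:455];c2=a["frame"][140:240,250:350]
cv2.imwrite("pics/c.png",np.vstack([cv2.resize(c1,(800,175)),np.hstack([cv2.resize(c2,(400,400),interpolation=2),cv2.resize(b["frame"][215:265,280:330],(400,400),interpolation=2)])])[:,:,::-1])
E
python3 b.py
```

```text
level s 0.88 847 [317.4, 316.0] rect [0.4843 0.3064] [0.0509 0.0911] 89.64124298095703
   px box [297. 305.] [339. 325.]
level t 0.64 439 [179.9, 230.7] rect [0.4814 0.2883] [0.0879 0.038 ] 1.1924573183059692
   px box [172. 215.] [186. 248.]
[[0.4371 0.3064]
 [0.4379 0.2684]
 [0.5258 0.2702]
 [0.525  0.3082]]
slab s 0.97 2270 [305.3, 189.5] rect [ 0.4852 -0.1749] [0.1068 0.4363] 4.810761451721191
   px box [279. 149.] [326. 229.]
[[ 0.4137  0.038 ]
 [ 0.4503 -0.3967]
 [ 0.5567 -0.3878]
 [ 0.5201  0.047 ]]
slab t 0.74 5049 [362.5, 234.5] rect [ 0.4825 -0.1931] [0.0988 0.3783] 5.171759605407715
   px box [289. 209.] [434. 255.]
[[ 0.4163 -0.0092]
 [ 0.4504 -0.3859]
 [ 0.5488 -0.377 ]
 [ 0.5147 -0.0003]]
knob_grip s 0.49 129 [314.3, 212.8] rect [ 0.4613 -0.0083] [0.0767 0.0264] 85.0130844116211
   px box [311. 201.] [321. 218.]
knob_grip t 0.47 131 [301.8, 241.8] rect [ 0.4545 -0.0318] [0.0329 0.0295] 27.078811645507812
   px box [293. 238.] [307. 249.]
[[ 0.4331 -0.0261]
 [ 0.4466 -0.0524]
 [ 0.4758 -0.0374]
 [ 0.4624 -0.0111]]
tray s 0.88 2978 [314.9, 328.9] rect [0.4834 0.2977] [0.2056 0.1133] 84.62405395507812
   px box [289. 282.] [346. 363.]
tray t 0.76 2153 [185.6, 232.9] rect [0.4817 0.2909] [0.1943 0.1083] 85.47236633300781
   px box [145. 209.] [217. 254.]
[[0.4201 0.1983]
 [0.528  0.1898]
 [0.5434 0.3835]
 [0.4354 0.392 ]]
s red 81 [316.4074 208.9877]
((0.4616294503211975, -0.0151284821331501), (0.07290484756231308, 0.018458321690559387), 84.075927734375)
t red 85 [300.3765 243.0235]
((0.4565434753894806, -0.032681904733181), (0.04253488779067993, 0.018756533041596413), 81.10699462890625)
```

View pics/c.png

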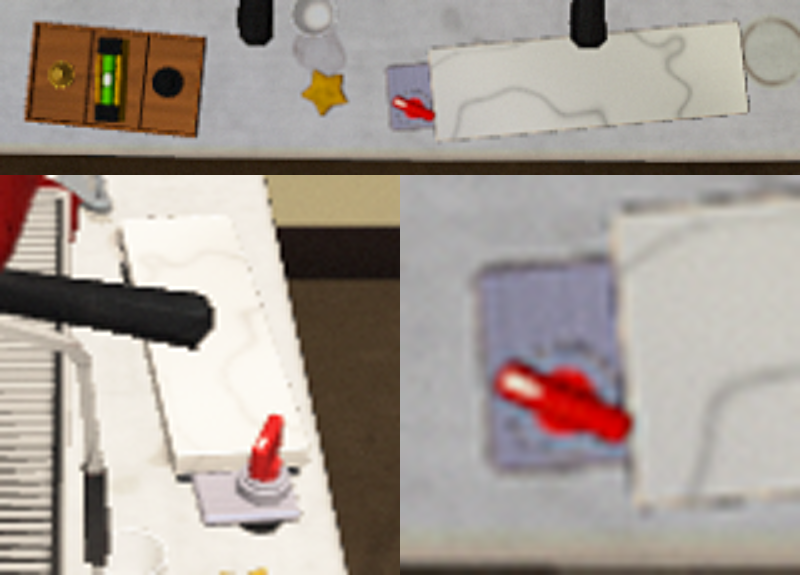

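The crop shows the bar knob running (292,240)–(308,247) in the top view, about 65–80° from world x; the handle tip overhangs mid-slab. I'll refine with colour centroids.

```bash
cat >> h.py <<'E'
def colr(s,bx,fn):
    f=s["frame"][bx[1]:bx[3],bx[0]:bx[2]].astype(int);m=fn(f[...,0],f[...,1],f[...,2])
    q=np.argwhere(m)[:,::-1]+[bx[0],bx[1]];return q
green=lambda r,g,b:(g>r+50)&(g>b+50)
red=lambda r,g,b:(r>g+60)&(r>b+60)
def axis(W):
    W=W[:,:2]-W[:,:2].mean(0);u,d,v=np.linalg.svd(W,full_matrices=False);return np.degrees(np.arctan2(v[0,1],v[0,0]))%180,2*d/np.sqrt(len(W))
E
cat > c.py <<'E'
from h import *
np.set_printoptions(precision=4,suppress=True)
a=snapshot("side");b=snapshot("top")
yel=lambda r,g,b:(r>b+60)&(g>b+60)&(r<g+60)
blk=lambda r,g,b:(r+g+b<120)
ga=colr(a,(290,295,350,335),green);gb=colr(b,(165,210,195,255),green)
print("green",len(ga),len(gb),ga.mean(0),gb.mean(0),tri(a,ga.mean(0),b,gb.mean(0)))
kb=colr(b,(165,205,195,258),lambda r,g,b:blk(r,g,b)|green(r,g,b));W=np.array([atz(b,q,.042) for q in kb])
print("top face",len(kb),W.mean(0),axis(W),W.min(0),W.max(0),cv2.minAreaRect(W[:,:2].astype(np.float32)))
ra=colr(a,(300,195,335,232),red);rb=colr(b,(285,230,315,258),red)
print("red",ra.mean(0),rb.mean(0),tri(a,ra.mean(0),b,rb.mean(0)))
W=np.array([atz(b,q,.08) for q in rb]);print(axis(W),W[:,:2].min(0),W[:,:2].max(0))
# nozzle / foot
for n in("nozzle","spare_foot"):
    m=masks_of(b,n);print(n,atz(b,m[0]["xy"],.012))
# slab corners: white marble top via mask, excluding knob plate
L=landmark_of(b,"slab_top");print([ (atz(b,l["xy"],.052),l["conf"]) for l in L])
for z in(.05,):
  for p in((306.8,218.5),(309.8,255.3),(433.5,243.5),(431,210)):print(p,atz(b,p,z))
E
python3 c.py
```

```text
green 109 66 [317.5872 311.055 ] [177.9242 231.1364] (array([0.4831, 0.2925, 0.0363]), np.float64(0.0015986557816698062))
top face 350 [0.4799 0.2855 0.042 ] (np.float64(176.87951809304678), array([0.0587, 0.0308])) [0.4301 0.2484 0.042 ] [0.533  0.3172 0.042 ] ((0.4813876152038574, 0.28229787945747375), (0.06251659989356995, 0.09903541207313538), 85.67771911621094)
red [316.4706 208.9314] [300.3478 243.1739] (array([ 0.4554, -0.0338,  0.0615]), np.float64(0.0011924209610915146))
(np.float64(68.51688935650998), array([0.0214, 0.0098])) [ 0.443  -0.0529] [ 0.4657 -0.0122]
nozzle [0.484 0.229 0.012]
spare_foot [0.4818 0.2317 0.012 ]
[(array([ 0.4896, -0.2084,  0.052 ]), 0.94)]
(306.8, 218.5) [ 0.5191 -0.0503  0.05  ]
(309.8, 255.3) [ 0.4233 -0.0588  0.05  ]
(433.5, 243.5) [ 0.4559 -0.3849  0.05  ]
(431, 210) [ 0.5442 -0.3787  0.05  ]
```

```bash
python3 -c "
from h import *
print(tool([.483,.2925,.15]),tool([.483,.2925,.019]),get_obs()['time'],get_obs()['gripper_width'])"
```

```text
[-40.52482842 -18.18268163   5.31997333] [-40.52472399 -18.182859    18.41997333] 1.95 1.0015154318774342
```

Emit:
{"op": "apply_moves", "data": {"steps": [[[0.1,-4,-1.8,0.5,0,0,-1],[0.1,-8,-3.6,1,0,0,-3],[0.1,-12,-5.4,1.5,0,0,-5],[0.1,-16,-7.2,2,0,0,-7],[0.1,-20,-9,2.5,0,0,-9],[0.1,-24,-10.8,3,0,0,-9],[0.1,-28,-12.6,3.5,0,0,-9],[0.1,-32,-14.4,4,0,0,-9],[0.1,-36,-16.2,4.5,0,0,-9],[0.1,-40.5,-18.2,5.3,0,0,-9]]], "force": 40}}

```text
time: 2.78
eef_pos: [0.4602, 0.3092, 0.1549]
tcp_rot: [0.0, 0.034, 0.999, 0.0]
force: [0.6, 1.5, 0.2]
gripper_width: 0.551
gripper_force: 0.0
```

```bash
cat > d.py <<'E'
from h import *
np.set_printoptions(precision=4,suppress=True)
o=get_obs();q=o["tcp_rot"];M=R.from_quat([q[1],q[2],q[3],q[0]]).as_matrix()
print(o["time"],o["eef_pos"],"ytool",np.degrees(np.arctan2(M[1,1],M[0,1])),o["gripper_width"],o["force"],o["joint_pos"])
a=snapshot("side");b=snapshot("top")
ga=colr(a,(290,295,350,335),green);print("green side",len(ga),ga.mean(0) if len(ga) else 0)
cv2.imwrite("pics/d.png",np.vstack([cv2.resize(a["frame"][220:360,250:390],(560,560),interpolation=2)])[:,:,::-1])
print(tool([.483,.2925,.019],o))
E
python3 d.py
```

```text
2.7833 [0.4602 0.3092 0.1549] ytool 86.05068208097842 0.5513169282236087 [0.5893 1.5086 0.1624] [ 0.4659  0.276   1.629   0.0003  1.2354 -1.0361]
green side 109 [317.5872 311.055 ]
[-2.3753 -1.5184 13.5914]
```

View pics/d.png

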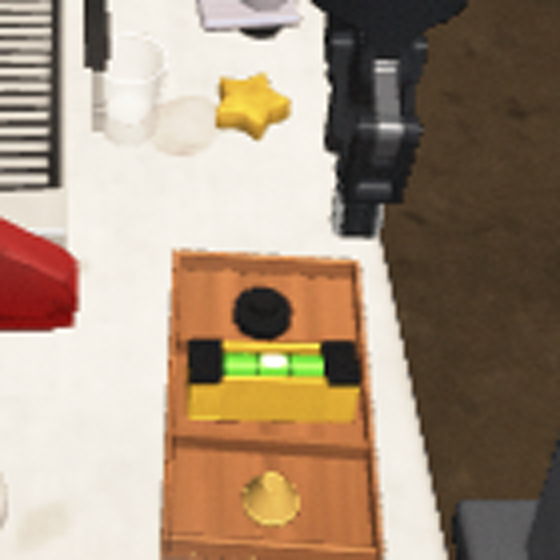

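Level sits in the middle compartment of the tray, yaw nearly −2.5°, with clear room for the fingers either side; the bubble reads centred at (272,362) in the crop, so the tray is level.

Emit:
{"op": "apply_moves", "data": {"steps": [[[0.1,-2.4,-1.5,1,0,0,-1.5],[0.1,-2.4,-1.5,4,0,0,-1.5],[0.1,-2.4,-1.5,7,0,0,-1.5],[0.1,-2.4,-1.5,10,0,0,-1.5],[0.1,-2.4,-1.5,12,0,0,-1.5],[0.1,-2.4,-1.5,13.6,0,0,-1.5],[0.1,-2.4,-1.5,13.6,0,0,-1.5],[0.1,-2.4,-1.5,13.6,0,0,-1.5]]]}}

```text
time: 3.55
eef_pos: [0.4807, 0.2941, 0.0182]
tcp_rot: [-0.001, 0.021, 1.0, -0.0]
force: [-0.2, -0.5, -0.1]
gripper_width: 0.553
gripper_force: 0.0
```

Emit:
{"op": "apply_moves", "data": {"steps": [[[-0.6,0,0,0,0,0,0],[-0.6,0,0,0,0,0,0],[-0.6,0,0,0,0,0,0],[-0.6,0,0,0,0,0,0],[-0.6,0,0,0,0,0,0],[-0.6,0,0,0,0,0,0]]], "force": 40}}

```text
time: 4.05
eef_pos: [0.4817, 0.294, 0.0191]
tcp_rot: [0.0, 0.021, 1.0, 0.0]
force: [0.1, 0.1, 0.2]
gripper_width: 0.198
gripper_force: 0.0
```

Emit:
{"op": "apply_moves", "data": {"steps": [[[-1,0,0,0,0,0,0],[-1,0,0,0,0,0,0],[-1,0,0,0,0,0,0],[-1,0,0,0,0,0,0]]], "force": 40}}

```text
time: 4.38
eef_pos: [0.4815, 0.2939, 0.0186]
tcp_rot: [-0.0, 0.021, 1.0, 0.0]
force: [0.3, -0.3, 0.3]
gripper_width: -0.003
gripper_force: 0.0
```

```bash
python3 - <<'E'
from h import *
a=snapshot("side");b=snapshot("top")
cv2.imwrite("pics/e.png",np.hstack([cv2.resize(a["frame"][250:370,270:390],(400,400),interpolation=2),cv2.resize(b["frame"][190:270,140:220],(400,400),interpolation=2)])[:,:,::-1])
print(get_obs()["gripper_width"],get_obs()["gripper_force"])
E
```

```text
0.0017021125512987007 0.0
```

View pics/e.png

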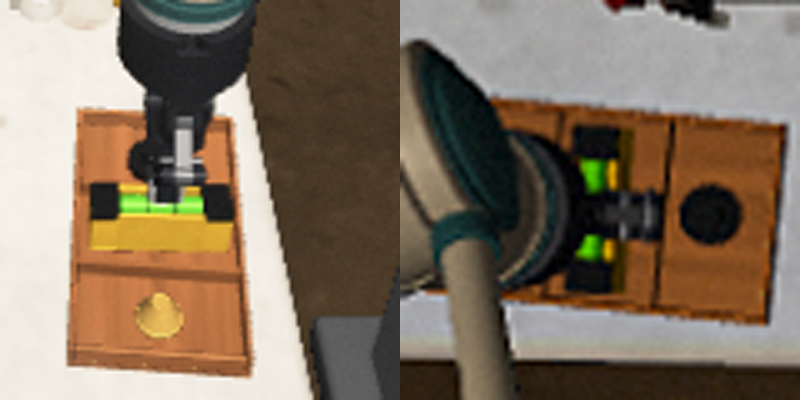

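The view shows shut fingers at (170,190) in the side crop, standing behind the level rather than astride it; the level hasn't moved. I'll check by projecting the TCP.

```bash
python3 - <<'E'
from h import *
np.set_printoptions(precision=4,suppress=True)
a=snapshot("side");b=snapshot("top");o=get_obs();P=o["eef_pos"]
print("tcp",P,"side",proj(a,P),"top",proj(b,P))
for n,p in(("front bottom",(318.5,325)),("back top",(318,305)),("front top",(318,316))):
    for z in(.004,.02,.042):print(n,z,atz(a,p,z))
A=landmark_of(a,"level_mid");print([(l["xy"],l["conf"]) for l in A])
B=landmark_of(b,"level_mid");print([(l["xy"],l["conf"]) for l in B])
f=b["frame"][195:265,140:220].copy();g=a["frame"][285:365,280:350]
fb=b["frame"].copy();fa=a["frame"].copy()
for fr,s in((fa,a),(fb,b)):
    u=proj(s,P);fr[int(round(u[1])),int(round(u[0]))]=[255,0,255]
    u=proj(s,P+[0,0,.05]);fr[int(round(u[1])),int(round(u[0]))]=[0,255,255]
cv2.imwrite("pics/f.png",np.hstack([cv2.resize(fa[280:340,290:350],(400,400),interpolation=0),cv2.resize(fb[210:250,160:200],(400,400),interpolation=0)])[:,:,::-1])
E
```

```text
tcp [0.4815 0.294  0.0186] side [318.1378 316.8356] top [179.0923 231.4927]
front bottom 0.004 [0.4806 0.3042 0.004 ]
front bottom 0.02 [0.4831 0.3158 0.02  ]
front bottom 0.042 [0.4864 0.3318 0.042 ]
back top 0.004 [0.4762 0.2505 0.004 ]
back top 0.02 [0.4788 0.2633 0.02  ]
back top 0.042 [0.4823 0.281  0.042 ]
front top 0.004 [0.4793 0.2807 0.004 ]
front top 0.02 [0.4818 0.2928 0.02  ]
front top 0.042 [0.4852 0.3095 0.042 ]
[([315.2, 316.3], 0.96)]
[([178.7, 234.0], 0.53)]
```

View pics/f.png

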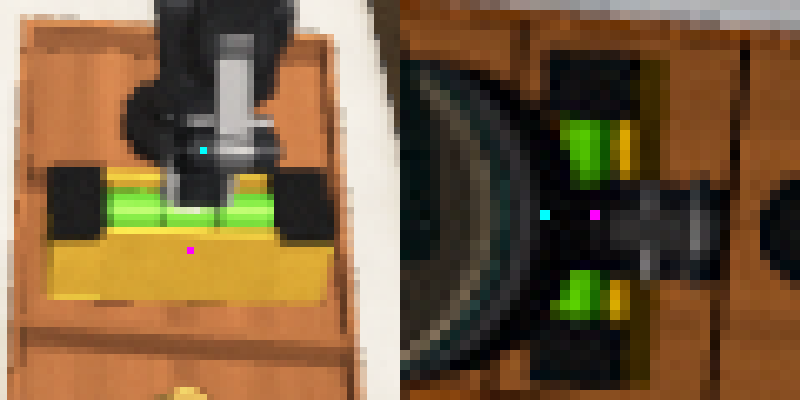

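```bash
python3 - <<'E'
from h import *
np.set_printoptions(precision=4,suppress=True)
a=snapshot("side");b=snapshot("top")
for P in([.4602,.3092,.1549],[.4602,.3092,.1649],[.4602,.3092,.1749],[.4602,.3092+.03,.1649],[.4602,.3092-.03,.1649]):print(proj(a,P))
o=get_obs();print({k:np.round(v,3) for k,v in o.items()})
for s in(a,b):
  for n in("level","level_mid"):print([(np.round(l["xy"]),round(l["conf"],2)) for l in landmark_of(s,n)])
E
```

```text
[335.5424 278.7031]
[336.0915 275.0804]
[336.6498 271.3969]
[338.3624 287.2128]
[333.9637 263.7133]
{'time': np.float64(4.783), 'joint_pos': array([ 0.425,  0.422,  1.788,  0.   ,  0.931, -1.104]), 'dq': array([ 0.001, -0.004, -0.001,  0.001, -0.002, -0.001]), 'joint_torque': array([ -0.002, -44.253, -18.594,   0.   ,   0.001,   0.   ]), 'eef_pos': array([0.482, 0.294, 0.019]), 'tcp_rot': array([0.   , 0.021, 1.   , 0.   ]), 'force': array([-0.7  , -0.04 , -0.079]), 'wrist_torque': array([-0.047,  0.007, -0.001]), 'gripper_force': np.float64(0.0), 'gripper_width': np.float64(0.005)}
[(array([319., 322.]), 0.6)]
[(array([319., 317.]), 0.85)]
[(array([179., 231.]), 0.83)]
[(array([180., 232.]), 0.83)]
```

The drawn fingertips appear about 20 mm above the reported TCP. I'll calibrate by touching the level's top gently with shut fingers.

Emit:
{"op": "apply_moves", "data": {"steps": [[[-1,0,0,0.1,0,0,0],[-1,0,0,0.2,0,0,0],[-1,0,0,0.3,0,0,0],[-1,0,0,0.3,0,0,0]]]}}

```text
time: 5.32
eef_pos: [0.4813, 0.2939, 0.0154]
tcp_rot: [-0.0, 0.021, 1.0, -0.0]
force: [0.0, -0.8, -0.3]
gripper_width: 0.001
gripper_force: 0.0
```

Emit:
{"op": "apply_moves", "data": {"steps": [[[-1,0,0,0.1,0,0,0],[-1,0,0,0.2,0,0,0],[-1,0,0,0.3,0,0,0],[-1,0,0,0.4,0,0,0],[-1,0,0,0.4,0,0,0]]]}}

```text
time: 5.73
eef_pos: [0.4816, 0.294, 0.0139]
tcp_rot: [0.0, 0.021, 1.0, 0.0]
force: [-3.8, -1.9, 14.9]
gripper_width: -0.002
gripper_force: 7.4
```

```bash
python3 - <<'E'
from h import *
a=snapshot("side");b=snapshot("top")
cv2.imwrite("pics/g.png",np.hstack([cv2.resize(a["frame"][280:340,290:350],(400,400),interpolation=0),cv2.resize(b["frame"][210:250,160:200],(400,400),interpolation=0)])[:,:,::-1])
E
```

```text
(no output)
```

View pics/g.png

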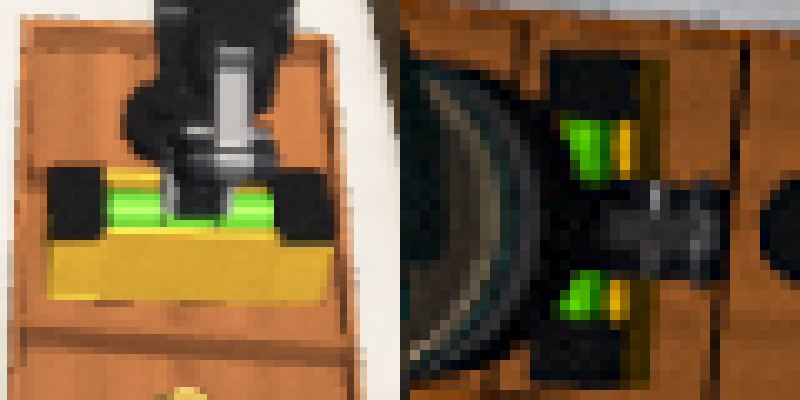

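Contact: level top (0.042) is felt at reported z ≈ 0.014, so the tips really stand ~28 mm above the reported TCP. Lift, open, go down astride with that offset.

Emit:
{"op": "apply_moves", "data": {"steps": [[[-1,0.1,0,-1.5,0,0,0],[0.1,0.1,0,-2,0,0,0],[0.1,0.1,0,-2,0,0,0],[0.1,0.1,0,-2,0,0,0],[0.1,0.1,0,-2,0,0,0],[0.1,0.1,0,-2,0,0,0],[0.1,0.1,0,-1,0,0,0],[0.1,0.1,0,0,0,0,0],[0.1,0.1,0,1,0,0,0],[0.1,0.1,0,1,0,0,0]]]}}

```text
time: 6.67
eef_pos: [0.4783, 0.293, -0.0014]
tcp_rot: [-0.003, 0.021, 1.0, -0.001]
force: [0.4, 0.5, -0.7]
gripper_width: 0.547
gripper_force: 0.0
```

Emit:
{"op": "apply_moves", "data": {"steps": [[[0.1,0,0,0.5,0,0,0],[0.1,0,0,0.95,0,0,0],[0.1,0,0,0.95,0,0,0]]]}}

```text
time: 6.92
eef_pos: [0.48, 0.2938, -0.0088]
tcp_rot: [-0.001, 0.021, 1.0, -0.0]
force: [0.5, -0.1, 1.1]
gripper_width: 0.55
gripper_force: 0.0
```

Emit:
{"op": "apply_moves", "data": {"steps": [[[-1,0,0,0,0,0,0],[-1,0,0,0,0,0,0],[-1,0,0,0,0,0,0],[-1,0,0,0,0,0,0],[-1,0,0,0,0,0,0],[-1,0,0,0,0,0,0],[-1,0,0,0,0,0,0]]], "force": 50}}

```text
time: 7.5
eef_pos: [0.4808, 0.2941, -0.0075]
tcp_rot: [0.0, 0.021, 1.0, 0.0]
force: [0.2, -0.3, 1.7]
gripper_width: 0.294
gripper_force: 51.0
```

Gripped at 25 mm, as it should be. Lift and check.

Emit:
{"op": "apply_moves", "data": {"steps": [[[-1,0,0,-1,0,0,0],[-1,0,0,-3,0,0,0],[-1,0,0,-6,0,0,0],[-1,0,0,-9,0,0,0],[-1,0,0,-11,0,0,0],[-1,0,0,-12,0,0,0],[-1,0,0,-12,0,0,0],[-1,0,0,-12,0,0,0]]]}}

```text
time: 8.17
eef_pos: [0.4801, 0.2938, 0.112]
tcp_rot: [-0.0, 0.021, 1.0, -0.0]
force: [-0.1, 0.3, -2.0]
gripper_width: 0.293
gripper_force: 50.5
```

```bash
python3 - <<'E'
from h import *
np.set_printoptions(precision=4,suppress=True)
o=get_obs();P=o["eef_pos"];a=snapshot("side");b=snapshot("top")
print(P,o["force"],o["joint_pos"],o["gripper_width"])
for s in(a,b):
  for n in("level","level_mid"):print(n,[(np.round(l["xy"],1),round(l["conf"],2)) for l in landmark_of(s,n)])
print("expected mid side",proj(a,P+[0,0,.028]),"bottom",proj(a,P+[0,0,.008]))
u=np.array([-.029,.3273,0]);u/=np.linalg.norm(u)
print(tool([.4915,-.285,.15],o))
E
```

```text
[0.4801 0.2938 0.112 ] [-0.124   0.2695 -1.9892] [ 0.4255  0.3237  1.6737  0.0001  1.1445 -1.1028] 0.2933668228890769
level [(array([320.8, 286. ]), 0.67)]
level_mid [(array([326.7, 277.2]), 0.82)]
level [(array([166.5, 229.1]), 0.83)]
level_mid [(array([169.7, 234.5]), 0.5)]
expected mid side [323.588  278.0899] bottom [322.7346 284.9755]
[ -3.6013 -57.7798  -3.8   ]
```

Emit:
{"op": "apply_moves", "data": {"steps": [[[-1,4,-1,0,0,0,0],[-1,8,-2,0,0,0,0],[-1,10.9,-3.5,0,0,0,7],[-1,10.7,-7.5,0,0,0,14],[-1,10.5,-11.5,0,0,0,21],[-1,10.3,-15.5,0,0,0,28],[-1,10.2,-19.5,0,0,0,35],[-1,10,-23.5,0,0,0,42],[-1,9.9,-27.5,0,0,0,49],[-1,9.7,-31.5,0,0,0,56]]]}}

```text
time: 9.3
eef_pos: [0.3694, -0.0182, 0.112]
tcp_rot: [-0.0, 0.491, 0.871, 0.0]
force: [1.4, 0.0, -2.2]
gripper_width: 0.295
gripper_force: 50.6
```

```bash
cat > e.py <<'E'
from h import *
import sys
np.set_printoptions(precision=4,suppress=True)
o=get_obs();q=o["tcp_rot"];M=R.from_quat([q[1],q[2],q[3],q[0]]).as_matrix()
print(o["time"],o["eef_pos"],"ytool",np.degrees(np.arctan2(M[1,1],M[0,1])),o["gripper_width"],o["force"],o["joint_pos"])
for a in sys.argv[1:]:print(a,tool(eval(a),o))
E
python3 e.py [.37,-.285,.112] [.4915,-.285,.09]
```

```text
9.3 [ 0.3694 -0.0182  0.112 ] ytool 31.24014887710779 0.2947210012730744 [ 1.4121  0.0024 -2.175 ] [-0.2382  0.0439  2.0459  0.0002  1.052  -0.7835]
[.37,-.285,.112] [-22.8453 -13.7853  -0.0104]
[.4915,-.285,.09] [-29.1473  -3.397    2.1873]
```

Emit:
{"op": "apply_moves", "data": {"steps": [[[-1,-3.3,-2,0,0,0,6],[-1,-6.6,-4,0,0,0,13],[-1,-9.9,-6,0,0,0,20],[-1,-13.2,-8,0,0,0,26],[-1,-16.5,-10,0,0,0,26],[-1,-19.8,-12,0,0,0,26],[-1,-22.8,-13.8,0,0,0,26],[-1,-24.9,-10.3,0.8,0,0,26],[-1,-27,-6.8,1.6,0,0,26],[-1,-29.1,-3.4,2.2,0,0,26]]]}}

```text
time: 10.13
eef_pos: [0.4939, -0.2839, 0.0889]
tcp_rot: [-0.001, 0.674, 0.739, 0.0]
force: [-0.1, -0.3, -0.6]
gripper_width: 0.289
gripper_force: 50.6
```

Emit:
{"op": "apply_moves", "data": {"steps": [[[-1,0,0,0,0,0,0],[-1,0,0,0,0,0,0],[-1,0,0,0,0,0,0]]]}}

```text
time: 10.38
eef_pos: [0.4926, -0.2816, 0.0891]
tcp_rot: [-0.002, 0.672, 0.741, -0.0]
force: [-0.2, 0.6, -1.1]
gripper_width: 0.291
gripper_force: 50.5
```

```bash
python3 e.py [.4915,-.285,.043]; python3 - <<'E'
from h import *
np.set_printoptions(precision=4,suppress=True)
b=snapshot("top");m=masks_of(b,"level")
for l in m:
    q=np.argwhere(l["pixels"])[:,::-1];print(l["conf"],len(q),q.min(0),q.max(0))
cv2.imwrite("pics/h.png",cv2.resize(b["frame"][195:270,280:450],(800,353),interpolation=2)[:,:,::-1])
E
```

```text
10.3833 [ 0.4926 -0.2816  0.0891] ytool 5.60934537668144 0.29077322400753536 [-0.2314  0.5958 -1.1448] [-0.6418  0.3525  1.6927 -0.0004  1.0995 -0.7395]
[.4915,-.285,.043] [-0.3331 -0.1289  4.6073]
0.51 153 [384 225] [398 235]
```

View pics/h.png

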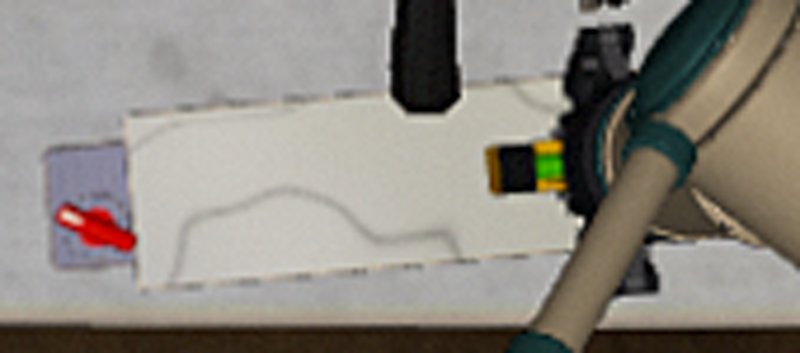

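The level (490–565,168 in the crop) lies over the slab, parallel to it, clear of the handle. Lowering.

Emit:
{"op": "apply_moves", "data": {"steps": [[[-1,0,0,2,0,0,0.3],[-1,0,0,3.4,0,0,0.3],[-1,0,0,4,0,0,0.3],[-1,0,0,4.2,0,0,0.3],[-1,0,0,4.3,0,0,0.3],[-1,0,0,4.4,0,0,0.3],[-1,0,0,4.4,0,0,0.3]]]}}

```text
time: 11.07
eef_pos: [0.4939, -0.2827, 0.0469]
tcp_rot: [0.001, 0.674, 0.739, 0.0]
force: [0.5, 0.6, -0.7]
gripper_width: 0.294
gripper_force: 50.7
```

Emit:
{"op": "apply_moves", "data": {"steps": [[[-1,0,0,0.1,0,0,0],[-1,0,0,0.2,0,0,0],[-1,0,0,0.3,0,0,0],[-1,0,0,0.3,0,0,0]]]}}

```text
time: 11.4
eef_pos: [0.4938, -0.2824, 0.0433]
tcp_rot: [0.0, 0.674, 0.739, 0.0]
force: [-0.7, -0.2, -0.0]
gripper_width: 0.291
gripper_force: 50.9
```

Emit:
{"op": "apply_moves", "data": {"steps": [[[-1,0,0,0.1,0,0,0],[-1,0,0,0.2,0,0,0],[-1,0,0,0.2,0,0,0]]]}}

```text
time: 11.65
eef_pos: [0.4938, -0.2821, 0.0426]
tcp_rot: [0.0, 0.674, 0.739, 0.0]
force: [-1.5, 3.7, 9.1]
gripper_width: 0.295
gripper_force: 52.0
```

Contact at the expected height. Ease off and release.

Emit:
{"op": "apply_moves", "data": {"steps": [[[-1,0,0,-0.1,0,0,0],[-0.3,0,0,-0.1,0,0,0],[-0.1,0,0,-0.1,0,0,0],[0,0,0,-0.1,0,0,0],[0,0,0,-0.1,0,0,0],[0,0,0,-0.1,0,0,0]]]}}

```text
time: 12.15
eef_pos: [0.4935, -0.2823, 0.0419]
tcp_rot: [-0.0, 0.674, 0.739, 0.0]
force: [-0.8, 0.1, -0.1]
gripper_width: 0.499
gripper_force: 0.0
```

Emit:
{"op": "apply_moves", "data": {"steps": [[[0,0,0,-1,0,0,0],[0,0,0,-3,0,0,0],[0,0,0,-6,0,0,0],[0,0,0,-7,0,0,0],[0,0,0,-7,0,0,0]]]}}

```text
time: 12.57
eef_pos: [0.4957, -0.2839, 0.1157]
tcp_rot: [0.004, 0.674, 0.739, 0.0]
force: [0.2, 0.1, -0.1]
gripper_width: 0.498
gripper_force: 0.0
```

```bash
python3 e.py [.37,-.285,.09] [.37,-.15,.12] [.4554,-.0338,.12]
```

```text
12.5667 [ 0.4957 -0.2839  0.1157] ytool 5.264192226959456 0.49829093558691934 [ 0.2302  0.0581 -0.1303] [-0.642   0.328   1.6567  0.0001  1.1495 -0.7339]
[.37,-.285,.09] [  1.0585 -12.5427   2.4939]
[.37,-.15,.12] [ 14.4867 -11.2873  -0.5651]
[.4554,-.0338,.12] [25.2743 -1.7174 -0.5644]
```

Emit:
{"op": "apply_moves", "data": {"steps": [[[0,0.3,-4,0,0,0,0],[0,0.7,-8,0,0,0,0],[0,1,-12,0,0,0,0],[0,4.8,-12,0,0,0,7],[0,8.6,-11.9,0,0,0,14],[0,12.4,-11.5,0,0,0,21],[0,16,-10.5,0,0,0,27],[0,19,-7.5,0,0,0,27],[0,22,-4.6,0,0,0,27],[0,25.2,-1.7,-0.5,0,0,27]]]}}

```text
time: 13.4
eef_pos: [0.4485, -0.0365, 0.1152]
tcp_rot: [-0.001, 0.828, 0.561, -0.001]
force: [0.4, -0.9, -0.6]
gripper_width: 0.501
gripper_force: 0.0
```

Emit:
{"op": "apply_moves", "data": {"steps": [[[0,0,0,0,0,0,0],[0,0,0,0,0,0,0],[0,0,0,0,0,0,0]]]}}

```text
time: 13.65
eef_pos: [0.448, -0.0383, 0.1154]
tcp_rot: [-0.001, 0.827, 0.562, -0.001]
force: [-0.1, -0.7, 0.2]
gripper_width: 0.497
gripper_force: 0.0
```

```bash
python3 e.py [.4554,-.0338,.035];cat > bub.py <<'E'
from h import *
def bubble(n=4,verb=True):
    out=[];G=[]
    for _ in range(n):
        b=snapshot("top");G.append(b["frame"].astype(float))
    f=np.mean(G,0)
    bx=(372,212,425,255);c=f[bx[1]:bx[3],bx[0]:bx[2]];r,g,bl=c[...,0],c[...,1],c[...,2]
    return b,f,bx
if __name__=="__main__":
    np.set_printoptions(precision=4,suppress=True)
    b,f,bx=bubble()
    q=colr({"frame":f},bx,lambda r,g,b:(g>r+40)&(g>b+40));print("green",len(q),q.min(0) if len(q) else 0,q.max(0) if len(q) else 0,q.mean(0))
    y=int(round(q[:,1].mean()))
    for r in range(y-3,y+4):print(r,[tuple(int(v) for v in p) for p in f[r,q[:,0].min()-2:q[:,0].max()+3]] if r==y else "")
    a=snapshot("side")
    print("bubble nn",[(l["xy"],l["conf"]) for l in landmark_of(b,"level_mid")],[ (m["xy"],m["conf"]) for m in masks_of(b,"bubble")])
    cv2.imwrite("pics/"+__import__("sys").argv[1],np.hstack([cv2.resize(f[210:255,370:430].astype(np.uint8),(400,300),interpolation=0),cv2.resize(a["frame"][140:200,270:350],(400,300),interpolation=0)])[:,:,::-1])
E
python3 bub.py i.png
```

```text
13.65 [ 0.448  -0.0383  0.1154] ytool -21.662188270233884 0.4969253169863695 [-0.1054 -0.6725  0.2344] [-0.2397  0.1617  1.8955 -0.0007  1.0871  0.1387]
[.4554,-.0338,.035] [0.6993 0.5386 8.0405]
green 71 [390 226] [410 231] [399.1127 229.0282]
226 
227 
228 
229 [(14, 9, 21), (17, 46, 8), (42, 133, 0), (61, 175, 0), (58, 170, 0), (61, 171, 0), (62, 173, 0), (65, 180, 0), (54, 142, 0), (57, 155, 0), (62, 177, 0), (58, 172, 0), (41, 165, 0), (223, 222, 203), (242, 235, 223), (236, 231, 217), (241, 230, 223), (209, 203, 183), (69, 169, 10), (51, 166, 0), (56, 171, 0), (59, 182, 0), (34, 81, 0), (9, 2, 19), (14, 13, 15)]
230 
231 
232 
bubble nn [([398.1, 230.9], 0.78)] []
```

View pics/i.png

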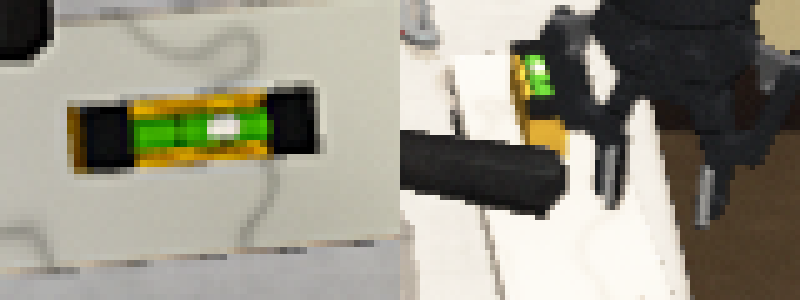

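Level rests on the slab, with the bubble about 3.2 px (≈8 mm, ≈1.2°) toward the hinge end at (222,127) in the crop: expect about 1 rad clockwise. Descend onto the knob.

Emit:
{"op": "apply_moves", "data": {"steps": [[[0,0.7,0.5,1,0,0,0],[0,0.7,0.5,3,0,0,0],[0,0.7,0.5,5,0,0,0],[0,0.7,0.5,6.5,0,0,0],[0,0.7,0.5,7.5,0,0,0],[0,0.7,0.5,8.2,0,0,0],[0,0.7,0.5,8.2,0,0,0],[0,0.7,0.5,8.2,0,0,0]]]}}

```text
time: 14.67
eef_pos: [0.4567, -0.0338, 0.0341]
tcp_rot: [-0.0, 0.828, 0.561, -0.0]
force: [-0.2, -0.1, -0.4]
gripper_width: 0.503
gripper_force: 0.0
```

Emit:
{"op": "apply_moves", "data": {"steps": [[[-1,0,0,0,0,0,0],[-1,0,0,0,0,0,0],[-1,0,0,0,0,0,0],[-1,0,0,0,0,0,0],[-1,0,0,0,0,0,0],[-1,0,0,0,0,0,0],[-1,0,0,0,0,0,0]]], "force": 50}}

```text
time: 15.25
eef_pos: [0.4563, -0.0336, 0.0352]
tcp_rot: [-0.0, 0.828, 0.561, 0.0]
force: [-3.7, 0.9, 6.5]
gripper_width: 0.128
gripper_force: 50.1
```

```bash
python3 e.py [.4554,-.0338,.035]; python3 -c "
from h import *
o=get_obs();print(o['wrist_torque'],o['gripper_force'])"
```

```text
15.25 [ 0.4563 -0.0336  0.0352] ytool -21.73046628729724 0.12794015501609468 [-3.7024  0.9442  6.5156] [-0.226   0.2692  1.9966  0.0003  0.8757  0.1531]
[.4554,-.0338,.035] [-0.0531 -0.0788  0.0169]
[0.12942554 0.30488496 0.07556713] 50.085487961769104
```

Gripped at 11 mm. Turn clockwise 50° while rising 0.6–0.7 cm.

Emit:
{"op": "apply_moves", "data": {"steps": [[[-1,0,0,-0.15,0,0,6],[-1,0,0,-0.22,0,0,12],[-1,0,0,-0.3,0,0,18],[-1,0,0,-0.37,0,0,24],[-1,0,0,-0.44,0,0,30],[-1,0,0,-0.52,0,0,36],[-1,0,0,-0.6,0,0,42],[-1,0,0,-0.7,0,0,50],[-1,0,0,-0.7,0,0,50],[-1,0,0,-0.7,0,0,50]]]}}

```text
time: 16.08
eef_pos: [0.4561, -0.0338, 0.0416]
tcp_rot: [-0.0, 0.987, 0.16, -0.0]
force: [-3.2, 0.2, 2.4]
gripper_width: 0.13
gripper_force: 50.0
```

Emit:
{"op": "apply_moves", "data": {"steps": [[[-1,0,0,0,0,0,0],[-1,0,0,0,0,0,0],[-1,0,0,0,0,0,0],[-1,0,0,0,0,0,0],[-1,0,0,0,0,0,0],[-1,0,0,0,0,0,0],[-1,0,0,0,0,0,0],[-1,0,0,0,0,0,0],[-1,0,0,0,0,0,0],[-1,0,0,0,0,0,0]]]}}

```text
time: 16.92
eef_pos: [0.4561, -0.0338, 0.0416]
tcp_rot: [-0.0, 0.987, 0.159, -0.0]
force: [-4.5, -0.1, 5.4]
gripper_width: 0.124
gripper_force: 50.3
```

Emit:
{"op": "apply_moves", "data": {"steps": [[[-1,0,0,0,0,0,0],[-1,0,0,0,0,0,0],[-1,0,0,0,0,0,0],[-1,0,0,0,0,0,0],[-1,0,0,0,0,0,0],[-1,0,0,0,0,0,0],[-1,0,0,0,0,0,0],[-1,0,0,0,0,0,0]]]}}

```text
time: 17.58
eef_pos: [0.4561, -0.0338, 0.0416]
tcp_rot: [-0.0, 0.987, 0.159, -0.0]
force: [-4.5, 0.1, 5.5]
gripper_width: 0.121
gripper_force: 50.3
```

```bash
cat > m.py <<'E'
# sub-pixel bubble offset along the vial, averaged
from h import *
G=[snapshot("top")["frame"].astype(float) for _ in range(6)];f=np.mean(G,0)
q=colr({"frame":f},(372,212,425,255),lambda r,g,b:(g>r+40)&(g>b+40))
x0,x1=q[:,0].min()-3,q[:,0].max()+4;rows=slice(int(q[:,1].mean())-2,int(q[:,1].mean())+4)
c=f[rows,x0:x1];br=np.clip(c[...,2]-30,0,None).copy()          # blue: only the whitish bubble is bright
gr=c[...,1].max(0);X=np.arange(x0,x1)
n=gr/170;l=np.interp(.5,n[:5],X[:5]);rr=np.interp(.5,n[::-1][:5],X[::-1][:5])
w=c[...,2].max(0);w=np.where((X>l+1)&(X<rr-1),np.clip(w-40,0,None),0)
bc=(w*X).sum()/w.sum();k=c[...,1].max(0)
print("vial",l,rr,"bubble",bc,"off mm",(bc-(l+rr)/2)*2.55,"(+ = foot low)");print(k.astype(int),c[...,2].max(0).astype(int),x0)
E
python3 m.py; python3 e.py
```

```text
vial 389.67763157894734 410.56917363045494 bubble 400.8816650148662 off mm 1.9335691459209015 (+ = foot low)
[ 16  14  16 117 176 174 170 170 177 143 115 162 222 233 231 240 155 128
 168 171 171 172 180 187   7  14  16] [ 17  18  20   0   0   0   0   0   0   0   0   2 211 225 214 229 160  29
   0   0   0   0   0   1  19  16  16] 387
17.8833 [ 0.4561 -0.0338  0.0416] ytool -71.67144070278505 0.12296932673354949 [-4.6657 -0.9936  4.503 ] [-0.2262  0.2605  1.988  -0.0003  0.894   1.0249]
```

Emit:
{"op": "apply_moves", "data": {"steps": [[[-1,0,0,-0.1,0,0,6],[-1,0,0,-0.2,0,0,13],[-1,0,0,-0.2,0,0,13],[-1,0,0,-0.2,0,0,13],[-1,0,0,-0.2,0,0,13],[-1,0,0,-0.2,0,0,13],[-1,0,0,-0.2,0,0,13],[-1,0,0,-0.2,0,0,13],[-1,0,0,-0.2,0,0,13],[-1,0,0,-0.2,0,0,13]]]}}

```text
time: 18.72
eef_pos: [0.456, -0.0338, 0.0433]
tcp_rot: [-0.0, 0.999, 0.047, -0.001]
force: [-4.7, -1.8, 2.9]
gripper_width: 0.13
gripper_force: 50.0
```

Emit:
{"op": "apply_moves", "data": {"steps": [[[-1,0,0,0,0,0,0],[-1,0,0,0,0,0,0],[-1,0,0,0,0,0,0],[-1,0,0,0,0,0,0],[-1,0,0,0,0,0,0],[-1,0,0,0,0,0,0],[-1,0,0,0,0,0,0],[-1,0,0,0,0,0,0],[-1,0,0,0,0,0,0],[-1,0,0,0,0,0,0]]]}}

```text
time: 19.55
eef_pos: [0.456, -0.0338, 0.0432]
tcp_rot: [-0.0, 0.999, 0.047, -0.001]
force: [-4.1, -1.6, 2.3]
gripper_width: 0.125
gripper_force: 50.0
```

```bash
python3 m.py; python3 e.py
```

```text
vial 389.66887417218544 410.6345966958212 bubble 400.3511823333985 off mm 0.5085895934578644 (+ = foot low)
[ 16  16  17 118 174 176 169 170 173 172 107 180 229 231 231 224 169 120
 165 172 171 171 177 193  22  15  18] [ 16  18  20   2   0   0   0   0   0   0   0 134 217 219 217 222  81   0
   0   0   0   0   0   0  20  18  17] 387
19.85 [ 0.4561 -0.0339  0.0433] ytool -84.61141199411156 0.1240145916056521 [-5.0971 -1.2451  2.6014] [-0.2263  0.2583  1.9856 -0.0003  0.8987  1.2506]
```

Bubble within ~0.5 mm of centre. Release the knob and lift.

Emit:
{"op": "apply_moves", "data": {"steps": [[[-0.4,0,0,0,0,0,0],[-0.4,0,0,0,0,0,0],[-0.4,0,0,0,0,0,0],[-0.4,0,0,0,0,0,0],[-0.4,0,0,-1,0,0,0],[-0.4,0,0,-3,0,0,0],[-0.4,0,0,-6,0,0,0],[-0.4,0,0,-8,0,0,0],[-0.4,0,0,-8,0,0,0],[-0.4,0,0,-8,0,0,0]]]}}

```text
time: 20.68
eef_pos: [0.4579, -0.034, 0.1245]
tcp_rot: [0.0, 0.999, 0.046, 0.002]
force: [0.5, 0.9, 0.1]
gripper_width: 0.298
gripper_force: 0.0
```

```bash
python3 m.py; python3 e.py; python3 - <<'E'
from h import *
np.set_printoptions(precision=4,suppress=True)
b=snapshot("top");o=get_obs()
q=colr(b,(372,212,425,255),lambda r,g,b:(g>r+40)&(g>b+40));P=atz(b,[400.2,229.2],.094);print(P)
for w in([.37,-.05,.123],[.37,-.28,.123],[P[0],P[1],.123]):print(tool(w,o))
E
```

```text
vial 389.66333333333336 410.6459143968872 bubble 400.3542070569988 off mm 0.5089371393158387 (+ = foot low)
[ 17  17  18 118 177 178 172 170 175 174 108 182 231 232 233 225 171 123
 166 173 172 174 177 195  24  13  17] [ 17  18  20   2   0   0   0   0   0   0   0 135 218 222 219 222  83   0
   0   0   0   0   0   0  20  17  16] 387
20.9833 [ 0.4558 -0.0336  0.1223] ytool -84.73319583313703 0.3022954001741207 [-0.1948 -0.0367  0.0843] [-0.2262  0.1651  1.8712  0.0001  1.1076  1.2527]
[ 0.4923 -0.2851  0.094 ]
[-8.7124  0.8367 -0.0348]
[-10.8224  23.7397  -0.0477]
[ 1.3114 25.3706 -0.071 ]
```

Emit:
{"op": "apply_moves", "data": {"steps": [[[-1,-4,0.4,0,0,0,0],[-1,-8,0.8,0,0,0,0],[-1,-9.5,4,0,0,0,0],[-1,-9.9,8,0,0,0,0],[-1,-10.2,12,0,0,0,0],[-1,-10.5,16,0,0,0,0],[-1,-10.7,20,0,0,0,0],[-1,-10.7,23.7,0,0,0,0],[-1,-6.7,24.2,0,0,0,0],[-1,-2.7,24.8,0,0,0,0]]]}}

```text
time: 21.87
eef_pos: [0.4514, -0.2869, 0.1228]
tcp_rot: [-0.0, 0.999, 0.042, -0.0]
force: [-0.2, -0.5, 1.7]
gripper_width: 0.003
gripper_force: 0.0
```

Emit:
{"op": "apply_moves", "data": {"steps": [[[-1,0,0,0,0,0,0],[-1,0,0,0,0,0,0],[-1,0,0,0,0,0,0]]]}}

```text
time: 22.12
eef_pos: [0.4516, -0.2825, 0.1224]
tcp_rot: [-0.001, 0.999, 0.046, -0.001]
force: [-0.6, 0.6, 0.8]
gripper_width: 0.002
gripper_force: 0.0
```

```bash
python3 e.py [.493,-.2835,.072]
```

```text
22.1167 [ 0.4516 -0.2825  0.1224] ytool -84.69871651821269 0.0019611837184135747 [-0.594   0.6475  0.7725] [-0.6895  0.2737  1.7204 -0.0003  1.1505  0.7888]
[.493,-.2835,.072] [4.1281 0.4903 5.0317]
```

Emit:
{"op": "apply_moves", "data": {"steps": [[[-1,3,0.3,0,0,0,0],[-1,4.1,0.4,1,0,0,0],[-1,4.1,0.4,3,0,0,0],[-1,4.1,0.4,4.5,0,0,0],[-1,4.1,0.4,5,0,0,0],[-1,4.1,0.4,5.2,0,0,0],[-1,4.1,0.4,5.3,0,0,0],[-1,4.1,0.4,5.3,0,0,0],[-1,4.1,0.4,5.3,0,0,0]]]}}

```text
time: 22.87
eef_pos: [0.494, -0.2839, 0.0713]
tcp_rot: [0.001, 0.999, 0.046, 0.001]
force: [0.4, 0.3, 1.4]
gripper_width: 0.005
gripper_force: 0.0
```

Emit:
{"op": "apply_moves", "data": {"steps": [[[-1,0,0,0.1,0,0,0],[-1,0,0,0.2,0,0,0],[-1,0,0,0.2,0,0,0],[-1,0,0,0.2,0,0,0]]]}}

```text
time: 23.2
eef_pos: [0.4937, -0.2835, 0.0685]
tcp_rot: [0.0, 0.999, 0.046, 0.0]
force: [0.3, -0.5, 0.1]
gripper_width: -0.002
gripper_force: 0.0
```

Emit:
{"op": "apply_moves", "data": {"steps": [[[-1,0,0,0.1,0,0,0],[-1,0,0,0.2,0,0,0],[-1,0,0,0.25,0,0,0],[-1,0,0,0.25,0,0,0],[-1,0,0,0.25,0,0,0]]]}}

```text
time: 23.62
eef_pos: [0.4936, -0.2835, 0.066]
tcp_rot: [-0.0, 0.999, 0.046, -0.0]
force: [-0.1, -0.2, 0.9]
gripper_width: 0.001
gripper_force: 0.7
```

Emit:
{"op": "apply_moves", "data": {"steps": [[[-1,0,0,0.05,0,0,0],[-1,0,0,0.1,0,0,0],[-1,0,0,0.1,0,0,0],[-1,0,0,0.1,0,0,0]]]}}

```text
time: 23.95
eef_pos: [0.4936, -0.2835, 0.0659]
tcp_rot: [0.0, 0.999, 0.046, 0.0]
force: [-2.0, 1.3, 5.6]
gripper_width: 0.002
gripper_force: 3.6
```

Emit:
{"op": "apply_moves", "data": {"steps": [[[-1,0,0,0.04,0,0,0],[-1,0,0,0.08,0,0,0],[-1,0,0,0.08,0,0,0],[-1,0,0,0.08,0,0,0],[-1,0,0,0.08,0,0,0],[-1,0,0,0.08,0,0,0]]]}}

```text
time: 24.45
eef_pos: [0.4937, -0.2835, 0.0659]
tcp_rot: [0.0, 0.999, 0.046, 0.0]
force: [-2.0, 2.9, 11.2]
gripper_width: -0.002
gripper_force: 5.8
```

Emit:
{"op": "apply_moves", "data": {"steps": [[[-1,0,0,0,0,0,0],[-1,0,0,0,0,0,0],[-1,0,0,0,0,0,0],[-1,0,0,0,0,0,0],[-1,0,0,0,0,0,0],[-1,0,0,0,0,0,0],[-1,0,0,0,0,0,0],[-1,0,0,0,0,0,0],[-1,0,0,0,0,0,0],[-1,0,0,0,0,0,0]]]}}

```text
time: 25.28
eef_pos: [0.4937, -0.2835, 0.0659]
tcp_rot: [0.0, 0.999, 0.046, 0.0]
force: [-2.2, 2.3, 11.5]
gripper_width: -0.0
gripper_force: 5.8
```

```bash
python3 - <<'E'
from h import *
F=[]
for _ in range(8):b=snapshot("top");F.append(get_obs()["force"])
print(np.mean(F,0),np.std(F,0),get_obs()["time"])
a=snapshot("side")
cv2.imwrite("pics/z.png",np.hstack([cv2.resize(b["frame"][205:260,370:430],(400,367),interpolation=0),cv2.resize(a["frame"][135:195,270:335],(400,367),interpolation=0)])[:,:,::-1])
E
```

```text
[-2.53686831  2.04083409 11.25299285] [0.54303843 0.31028401 0.77030516] 25.6833
```

View pics/z.png

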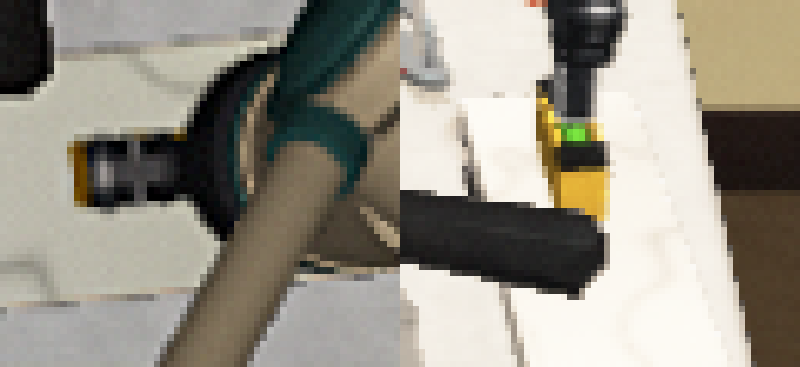

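The fingertips stand on the middle of the level at (575,120) in the right crop, pressing 11.3 N. I'll trim slightly and hand in.

Emit:
{"op": "apply_moves", "data": {"steps": [[[-1,0,0,-0.02,0,0,0],[-1,0,0,-0.02,0,0,0],[-1,0,0,-0.02,0,0,0],[-1,0,0,-0.02,0,0,0],[-1,0,0,-0.02,0,0,0],[-1,0,0,-0.02,0,0,0]]]}}

```text
time: 26.23
eef_pos: [0.4937, -0.2835, 0.0659]
tcp_rot: [0.0, 0.999, 0.046, 0.0]
force: [-2.3, 1.7, 10.8]
gripper_width: -0.003
gripper_force: 5.2
```

```bash
python3 -c "
from h import *
print(get_obs()['force']);print(job_done())"
```

```text
[-2.28818579  1.74897914 10.81724182]
the job is handed in; nothing more can be done
None
```

I handed the job in at about 26 s with the level lying along the slab and the fingertips pressing on its top at about 10.8 N; the bubble measured about 0.5 mm off centre just before the press, when the hand hid it from view.

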